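Hold the stock locker's gate ajar

TASK

I need both hands inside the clear stock locker. Slide the bench magnifier (red knob) along its rail fully home against the red end stop so that it is out of the gate's way; then draw the gate's barrel bolt all the way back - it sags on its bent keeper, so lift it (black knob) while you pull - and swing the gate open to about 30 degrees. The gate springs shut by itself, so finish while still holding it there with the gripper, steady, and leave the other things on the bench where they are.

Things in the scene. Friction and masses are not known exactly. Their poses are not given: they have to be found in the camera images.
- locker: Clear-walled stock locker fixed on the bench, 332 wide, 200 deep, 222 high. Origin: on the bench under the gate's hinge axis. x points level into the locker, y level along its front from latch side to hinge side, z up. The shut gate lies on the front: y = 0 (hinge) to -260 (free edge), x = -18 to 0, z = 50 to 222. The latch post with the keeper stands at y = -264 to -312, 222 high. All in mm.
- gate (a joint): Opening angle of the gate, rad: 0 shut, grows as the free edge swings out of the front (to the locker's -x; clockwise seen from above), up to 1.3. Spring hinges shut it: 0.24 N m at 0 plus 0.6 N m per rad (about 3.5 N at the drawn bolt's knob at 30 degrees). Locked, with under 1 degree of play, while the bolt is in the keeper; it bumps the magnifier's post if that stands before it.
- gate_hinge (a point): Point on the gate's vertical hinge axis, at the height of the gate's top (222 mm).
- gate_edge (a point): Top front corner of the gate's free edge, 260 mm from the hinge axis along the gate.
- bolt (a joint): How far the bolt is drawn, m: 0 to 0.002 at the start (shot), 0.045 fully drawn, at its stop. It slides along the gate towards the hinge (the locker's +y while the gate is shut) with about 1.5 N of friction and stays where it is left. Unlifted it jams on the keeper's lip after 3 mm; its end is clear of keeper and lip at 0.032.
- bolt_lift (a joint): How far the bolt is lifted in its worn guide loops, m: 0 sagged at rest, at most 0.010. It weighs about 160 g and drops back when let go. The keeper's lip stands 5 mm up into a notch in the rod's underside: the bolt must be lifted more than 5 mm (8 is good) and kept so until drawn 32 mm.
- bolt_knob (a point): Middle of the bolt's upright black knob, to be gripped from above: a cylinder 17 across, 28 tall, its middle 243 above the bench and 21 above the gate's top while the bolt sags. It stands on a stem on the steel rod (12 across, axis 18 before the gate's face), 200 from the hinge axis along the gate when shot, 155 when drawn, and moves with the bolt. All in mm.
- keeper_lip (a point): Middle of the upper edge of the keeper's bent-up lip: brass, 20 mm by 3 mm, at the keeper's mouth, 202 mm above the bench. The keeper is a brass bracket on the latch post.
- loupe (a joint): Place of the magnifier's carriage along its rail, m: 0.312 hard against the red end stop, on the hinge side (it moves there along the locker's +y); starts at 0 to 0.1, in front of the gate. It slides with about 2 N of friction and stays where it is left.
- loupe_knob (a point): Middle of the red knob on top of the magnifier's post, to be gripped from above: an upright cylinder 20 across, 30 tall, middle 243 above the bench. The steel post (14 across) stands on the sliding carriage (46 x 60, 39 high); the round lens (104 over its rim) juts out 170 from the post away from the locker, 150 above the bench. All in mm.
- rail_stop (a point): Top of the inner face of the red end stop, 32 mm above the bench. The rail (400 mm long, 22 mm wide, 14 mm high) lies parallel to the locker's front, its middle line 82 to 90 mm before the hinge axis; its other end stop is black. The carriage touches the stop with the post 30 mm from this point.
- glue: White glue bottle with blue and red label and pointed nozzle, 38 mm across, 110 mm tall, standing; origin at the centre of its underside. Leave alone.
- jar: Black jar with blue cap, 64 mm across, 95 mm tall; origin at the centre of its underside. Leave alone.
- marker: Black marker pen lying on the bench, 125 mm long, 14 mm thick; origin at the centre of its underside. Leave alone.
- burs: Round blue stepped stand with burs, 120 mm across, 110 mm tall; origin at the centre of its underside. Leave alone.
- block: Steel bench block, 90 x 90 x 22 mm; origin at the centre of its underside. Leave alone.
- pliers: Pliers with red handles lying on the bench, 125 mm long, 12 mm high; origin under the rivet. Leave alone.

How it is judged:
By the outcome, as a careful person would: the job done as asked, in the order asked, and still so for the second after the job is handed in, while the arm keeps its last pose, push and grip.
It also fails if it takes over 46 s, if anything falls off the work surface, if the arm or the gripper's body presses on something with over 40 N, if the wrist force passes 120 N, or if a joint passes its speed limit or range.

ROBOT

A 6-joint arm with a two-finger parallel gripper is mounted at the origin on the work surface. World frame = base frame: x ahead of the robot, y to its left, z up, the work surface at z = 0. Lengths are in m, angles in rad, forces in N, time in s.
With the tool pointing down it reaches from about 0.275 to 0.725 m from the base axis. Payload 15.9 kg.
Tool frame: the origin (TCP) lies midway between the tips of the shut fingers; the grasp point (between the pads) lies 19 mm behind it; z points along the fingers, y is the line along which they close (so a half turn about z gives the same grasp; the last joint's range is limited). The gripper opens to 85 mm and grips with 20 to 120 N. Pads are 22 mm wide; open, the fingers measure 114 mm over their backs; the gripper's body (76 mm by 85 mm) begins 54 mm behind the grasp point. The pads swing forward as they close: fully open they stand 13 mm farther back than shut.
Start: joints at [1.268, 0.213, -0.034, 1.323, 0, 1.571], TCP at [0.149, 0.477, 0.231] pointing down, gripper open.
Joint ranges: [-2.98, 2.98], [-0.74, 1.72], [-1.14, 1.35], [-2.1, 2.04], [-1.57, 1.44], [-3.14, 3.14]. Speed limits (rad/s): [1.89, 1.89, 2.39, 2.57, 3.14, 3.14].

INTERFACE

Orientations are given as a unit quaternion [x, y, z, w].
In Python, from rig import env gives the robot as it stands.
- The arm moves only by the tool apply_moves, never from a script. Its argument "rows" is text: rows parted by semicolons, each of 7 numbers parted by spaces: the finger opening in mm, from 0 to 85.4, then the shift along the tool's x, y, z in mm, then the turn, a rotation vector about the tool's x, y, z in rad. A call has 1 to 8 rows; each row shifts and turns the commanded pose from where the row before left it, along the tool's axes as they then stand; what a row does not reach is not made up. A row lasts 1/12 s, in which the tool goes at most 41.7 mm and 7.16 degrees, less where a joint would pass 70% of its speed; a pose out of reach is approached as far as the arm can. A call is refused whole if a number of a shift passes 41.7 or a number of a turn 0.125, either way. A call with a gripper value outside its range is refused whole. The fingers move at their own pace and stop on an object; "squeeze" is the grip in N (left out, the last holds). Time passes only in rows, so rows that do not move let the fingers close. It gives the time, the measured TCP pose, the force, the opening and the grip force at its end, in the units of the state.
- env.state(): the state, without advancing time (a new reading comes with each control period).
- env.snapshot(name): name is "scene" or "top"; returns a dict with "pixels" (420x560x3 uint8, red, green, blue), "z_map" (420x560 float32, m along the optical axis (not along the pixel's ray), 0 where there is no reading), "mtx" (3x3 intrinsics, pixels), "dist_coeffs" ([k1, k2, p1, p2, k3] as OpenCV has them; the pictures are not rectified), "T" (4x4, takes a point from camera to world coordinates). Camera axes: x right, y down, z forward; pixel columns grow to the right and rows downward; lengths in m; the calibration is good to about 2 mm. A picture is of the moment at which its call begins.
- env.hand_in(): hands the job in; it is judged then, once.
The state is a dict: "time_s": time; "qpos": joint angles; "joint_vel": joint speeds; "joint_efforts": joint torques, N m; "tool_pos": TCP position; "orientation": TCP orientation; "contact_force": force on the tool from outside, world axes, zero at the start; "torque": the same for the moment, N m; "finger_gap": finger opening in m; "finger_force": force on a finger pad.
Only numpy, scipy, OpenCV 4.12 (cv2) and the standard library are available. Lean on these libraries where they do the work, as an engineer would, in place of code of your own. Each camera call takes 0.05 s, during which the arm holds its last target. There are 200 camera calls.

## Working session

There is one attempt and no reset: what is moved stays moved. The work goes in short steps, Python scripts to look and compute and a tool call to move; the robot and the scene stay as the last step left them, time stands still between calls to the robot, and variables do not carry over. Pictures are saved under pics/ and viewed, at most 10 in all, crops included, and the job is handed in when it is done.

Besides the shell and the picture viewer there is one more tool, called after "Emit:" as name(argument=value, ...) on one line, values as JSON. apply_moves: Moves the arm, as the interface text tells. Its arguments: {"type":"object","properties":{"rows":{"type":"string"},"squeeze":{"type":"number"}},"required":["rows"]}

```bash
mkdir -p pics; ls; cat > h.py <<'E'
import numpy as np, cv2
from rig import env
def snap(n,f=None):
    s=env.snapshot(n)
    if f: cv2.imwrite('pics/'+f,s['pixels'][:,:,::-1])
    return s
def ray(s,uv):
    p=cv2.undistortPoints(np.array(uv,float).reshape(-1,1,2),s['mtx'],np.array(s['dist_coeffs'],float)).reshape(-1,2)
    d=np.c_[p,np.ones(len(p))]@s['T'][:3,:3].T
    return s['T'][:3,3],d
def onz(s,uv,z):
    o,d=ray(s,uv); return o+d*((z-o[2])/d[:,2])[:,None]
def depth(s,uv):
    o,d=ray(s,uv); z=np.array([s['z_map'][int(round(v)),int(round(u))] for u,v in np.array(uv).reshape(-1,2)])
    return o+d*z[:,None]
E
python3 - <<'E'
from h import *
for n in('scene','top'):
    s=snap(n,n+'1.png'); print(n,s['T'].round(3).tolist(),s['mtx'].round(1).tolist())
print(env.state())
E
```

```text
pics
scene [[-0.753, 0.435, -0.493, 1.098], [0.658, 0.507, -0.557, 0.687], [0.007, -0.744, -0.668, 0.997], [0.0, 0.0, 0.0, 1.0]] [[413.8, 0.0, 281.2], [0.0, 413.8, 210.6], [0.0, 0.0, 1.0]]
top [[-0.018, -0.993, 0.121, 0.318], [-1.0, 0.019, 0.008, -0.014], [-0.01, -0.12, -0.993, 1.364], [0.0, 0.0, 0.0, 1.0]] [[452.0, 0.0, 288.2], [0.0, 452.0, 205.1], [0.0, 0.0, 1.0]]
{'time_s': 0.1, 'qpos': array([ 1.26797434e+00,  2.13328038e-01, -3.49701642e-02,  1.32348703e+00,
        4.78170067e-05,  1.57083082e+00]), 'joint_vel': array([ 0.00073095, -0.00172035,  0.00291536, -0.00036958,  0.00019411,
       -0.00168602]), 'joint_efforts': array([ 1.22892954e-03, -6.87242675e+01,  4.87808847e+01,  1.21740735e-02,
        2.16919875e-04, -4.77941569e-06]), 'tool_pos': array([0.14900603, 0.47697525, 0.2308655 ]), 'orientation': array([ 1.50850175e-01,  9.88556513e-01, -4.85192919e-04, -9.82067010e-05]), 'contact_force': array([-0.03161482,  0.25980706,  0.35404412]), 'torque': array([ 0.00743274, -0.0167663 , -0.04291033]), 'finger_force': 0.0, 'finger_gap': 0.08526910382991101}
```

View pics/scene1.png

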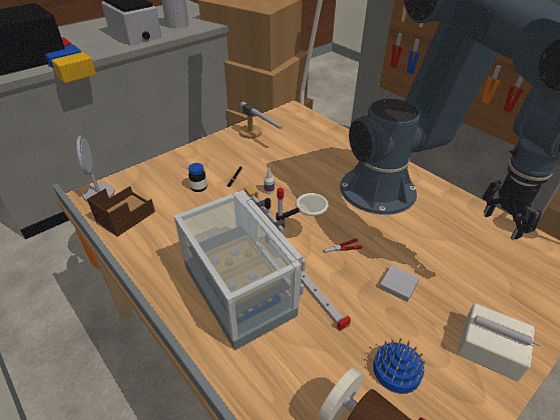

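View pics/top1.png

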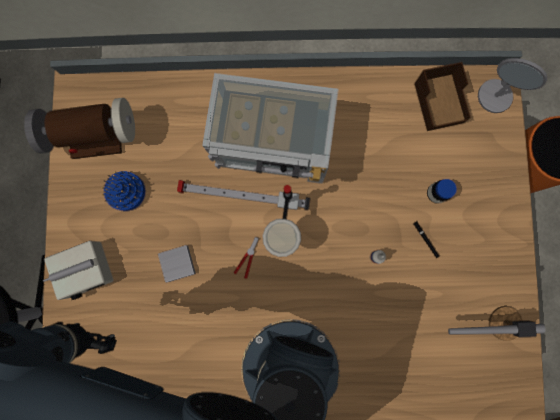

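The scene view shows the red loupe knob at (280,192), the black bolt knob near (265,203) and the red stop at (344,322). In the top view the loupe knob is at (287,189), the red stop at (181,187), and the gate runs from about (215,165) to (330,172). I'll zoom in on the bolt and fit the geometry.

```bash
python3 - <<'E'
from h import *
S={}
for n in('scene','top'):
    s=S[n]=snap(n); hsv=cv2.cvtColor(s['pixels'],cv2.COLOR_RGB2HSV)
    m=(((hsv[...,0]<6)|(hsv[...,0]>174))&(hsv[...,1]>170)&(hsv[...,2]>80)).astype('uint8')
    k,l,st,c=cv2.connectedComponentsWithStats(m)
    for i in range(1,k):
        if st[i,4]>15: print(n,c[i].round(1),st[i],onz(s,[c[i]],.243)[0].round(3),onz(s,[c[i]],.02)[0].round(3),depth(s,[c[i]])[0].round(3))
a=cv2.resize(S['scene']['pixels'][180:340,170:360],None,fx=4,fy=4,interpolation=cv2.INTER_CUBIC)[:600]
b=cv2.resize(S['top']['pixels'][65:215,170:350],None,fx=4.4,fy=4,interpolation=cv2.INTER_CUBIC)
cv2.imwrite('pics/a.png',a[:,:,::-1]);cv2.imwrite('pics/b.png',b[:,:,::-1])
E
```

```text
scene [65.6 41.8] [62 38  9  8 43] [ 0.529 -1.556  0.243] [ 0.36 -2.22  0.02] [ 0.491 -1.704  0.194]
scene [394.9  56.3] [391  45  11  23 131] [-0.569 -0.407  0.243] [-1.061 -0.73   0.02 ] [-0.617 -0.438  0.221]
scene [511.6  98.3] [504  85  19  26 185] [-0.574  0.15   0.243] [-1.069 -0.008  0.02 ] [-0.614  0.138  0.225]
scene [279.7 193. ] [277 188   6  11  60] [ 0.494 -0.001  0.243] [ 0.316 -0.205  0.02 ] [0.501 0.007 0.252]
scene [348.7 242. ] [339 238  19   8  50] [0.49  0.258 0.243] [0.31  0.131 0.02 ] [0.3   0.124 0.008]
scene [351.  247.5] [340 246  22   4  63] [0.5   0.275 0.243] [0.323 0.153 0.02 ] [0.315 0.147 0.01 ]
scene [343.9 322.2] [338 316  12  15  96] [0.672 0.408 0.243] [0.546 0.326 0.02 ] [0.553 0.33  0.032]
top [179.4 185.7] [177 180   6  12  46] [0.509 0.269 0.243] [0.547 0.326 0.02 ] [0.545 0.323 0.032]
top [286.9 188.6] [284 185   7   8  44] [ 0.496 -0.002  0.243] [0.531 0.001 0.02 ] [ 0.494 -0.002  0.254]
```

View pics/a.png

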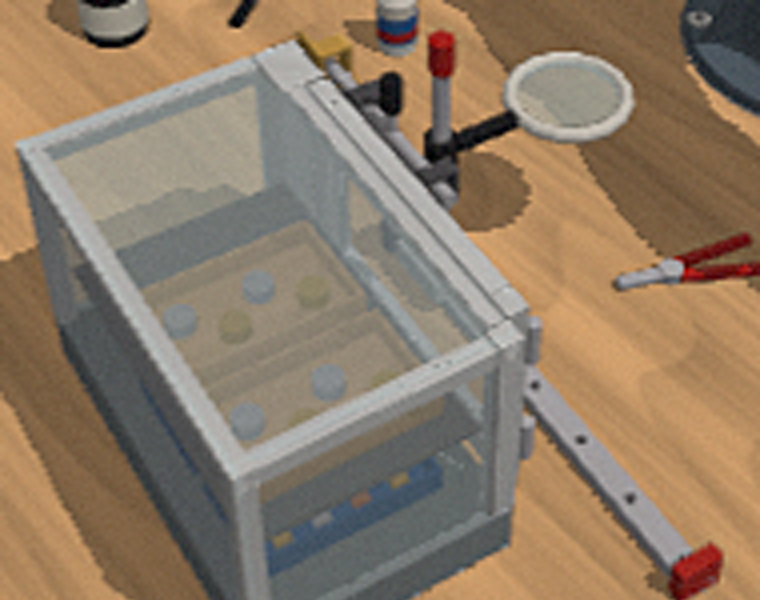

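View pics/b.png

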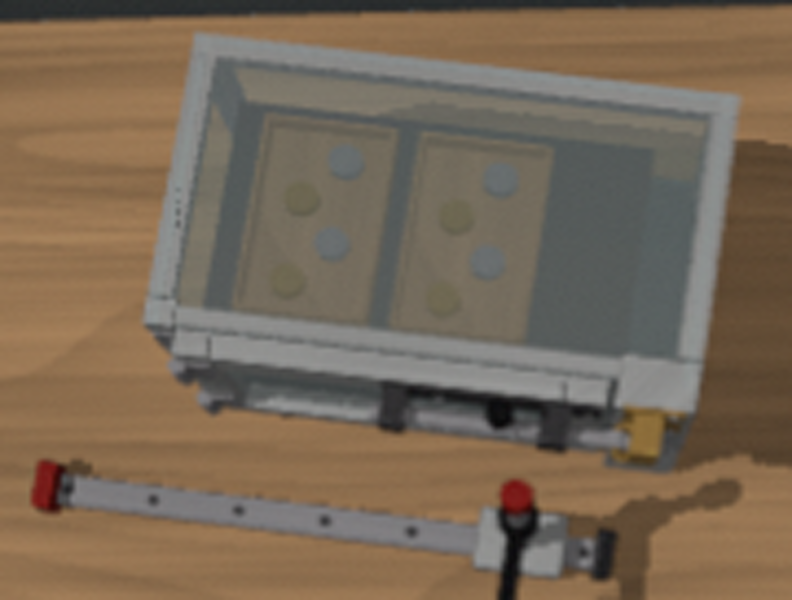

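Crop a shows the black bolt knob at (391,93), i.e. scene pixel (267.7,203.2). Crop b shows it at (500,413), i.e. top pixel (283.6,168.2). The locker's top corners in crop b are (197,35), (740,97) and (697,400), and the rail runs from (70,488) to (470,540). Converting these to positions.

```bash
python3 - <<'E'
from h import *
t=snap('top');s=snap('scene')
def tb(p): p=np.array(p,float); return np.c_[170+(p[:,0]-1.7)/4.4,65+(p[:,1]-1.5)/4]
C=onz(t,tb([(197,35),(740,97),(697,400),(147,325)]),.222); print('corners',C.round(4))
ang=lambda a,b: np.degrees(np.arctan2(*(a-b)[[1,0]]))
print('yaxis ang back',ang(C[0],C[1]),'front',ang(C[3],C[2]))
R=onz(t,tb([(70,488),(470,540)]),.014); print('rail',R.round(4),ang(R[0],R[1]))
G=onz(t,tb([(210,358),(565,400)]),.222); print('gate front top edge',G.round(4),ang(G[0],G[1]))
print('stop',onz(t,tb([(66,490)]),.032))
def tri(pt,ps):
    o1,d1=ray(t,[pt]);o2,d2=ray(s,[ps]);d1=d1[0];d2=d2[0]
    x=np.linalg.lstsq(np.c_[d1,-d2],o2-o1,rcond=None)[0]; return o1+d1*x[0],o2+d2*x[1]
print('bolt',tri((283.6,168.2),(267.3,202.9)), onz(t,[(283.6,168.2)],.25))
print('loupe',tri((286.9,188.6),(279.7,193)), onz(t,[(286.9,188.6)],.25))
# dark pixel blob of knob
for n,S,b in(('top',t,(276,291,160,174)),('scene',s,(262,275,194,212))):
    g=S['pixels'].max(2)[b[2]:b[3],b[0]:b[1]]; k,l,st,c=cv2.connectedComponentsWithStats((g<60).astype('uint8'))
    for i in range(1,k): print(n,c[i]+[b[0],b[2]],st[i])
E
```

```text
corners [[ 0.8135  0.1859  0.222 ]
 [ 0.7629 -0.1402  0.222 ]
 [ 0.5599 -0.1084  0.222 ]
 [ 0.6161  0.2144  0.222 ]]
yaxis ang back 81.19276682040582 front 80.1216043280393
rail [[0.5446 0.3086 0.014 ]
 [0.4995 0.0327 0.014 ]] 80.70931209253914
gate front top edge [[ 0.5933  0.177   0.222 ]
 [ 0.5614 -0.0313  0.222 ]] 81.2703115306194
stop [[0.54016255 0.30701854 0.032     ]]
bolt (array([0.5488553 , 0.00567876, 0.2409149 ]), array([0.54757447, 0.00698198, 0.24067428])) [[0.54698976 0.00552269 0.25      ]]
loupe (array([ 0.49607687, -0.0017972 ,  0.24362353]), array([ 0.49503367, -0.0007146 ,  0.24346938])) [[ 0.49506485 -0.00186445  0.25      ]]
top [282.98765432 166.38271605] [ 0  3 15  9 81]
scene [266.64814815 203.03703704] [ 0  4  8 11 54]
```

Emit:
apply_moves(rows="85 0 0 -40 0 0 -0.0715;85 0 0 -40 0 0 -0.0715;85 -26 -26 -8 0 0 0;85 -26 -26 0 0 0 0;85 -26 -26 0 0 0 0;85 -26 -26 0 0 0 0;85 -26 -26 0 0 0 0;85 -26 -26 0 0 0 0", squeeze=60)

```text
time_s: 0.97
tool_pos: [0.2788, 0.2969, 0.3194]
orientation: [0.08, 0.997, 0.0, 0.0]
contact_force: [0.7, 0.2, -0.5]
finger_gap: 0.0851
finger_force: 0.0
```

Emit:
apply_moves(rows="85 -26 -26 0 0 0 0;85 -26 -26 0 0 0 0;85 -26 -26 0 0 0 0;85 -26 -26 0 0 0 0;85 -26 -26 0 0 0 0;85 -26 -26 0 0 0 0;85 -26 -26 0 0 0 0;85 0 0 0 0 0 0")

```text
time_s: 1.63
tool_pos: [0.4314, 0.0854, 0.3187]
orientation: [0.082, 0.997, -0.001, -0.0]
contact_force: [0.8, 1.6, 0.0]
finger_gap: 0.0853
finger_force: 0.0
```

```bash
cat >> h.py <<'E'
from scipy.spatial.transform import Rotation as Ro
def to(p,ang=80.8,st=None):
    st=st or env.state(); R=Ro.from_quat(st['orientation']); M=R.as_matrix()
    d=M.T@(np.array(p)-st['tool_pos'])*1000
    y=M[:,1]; a=np.radians(ang)
    T=np.c_[[-np.sin(a),np.cos(a),0],[-np.cos(a)*-1,np.sin(a),0],[0,0,-1]]
    T[:,0]=np.cross(T[:,1],T[:,2])
    print('t',st['time_s'],'tcp',st['tool_pos'].round(4),'F',st['contact_force'].round(1),'gap',round(st['finger_gap'],4),'ff',round(float(st['finger_force']),1),'q',st['qpos'].round(2))
    print('shift(tool mm)',d.round(1),'turn',(R.inv()*Ro.from_matrix(T)).as_rotvec().round(4))
E
python3 -c "
from h import *
to([.4955,-.0013,.224])"
```

```text
t 1.6333 tcp [0.4314 0.0854 0.3187] F [0.8 1.6 0. ] gap 0.0853 ff 0.0 q [ 0.2   0.09  0.04  1.52 -0.    0.36]
shift(tool mm) [-77.4 -74.9  94.9] turn [-0.0014  0.0001 -0.0038]
```

Emit:
apply_moves(rows="85 -26 -25 0 0 0 0;85 -26 -25 0 0 0 0;85 -25 -25 0 0 0 0;85 0 0 0 0 0 0;70 0 0 32 0 0 0;60 0 0 32 0 0 0;50 0 0 28 0 0 0;10 0 0 0 0 0 0")

```text
time_s: 2.3
tool_pos: [0.4905, 0.0035, 0.2226]
orientation: [0.08, 0.997, -0.0, -0.004]
contact_force: [-0.5, -0.4, -1.3]
finger_gap: 0.0391
finger_force: 0.0
```

Emit:
apply_moves(rows="10 0 0 0 0 0 0;10 0 0 0 0 0 0;10 0 0 0 0 0 0;10 0 0 0 0 0 0;10 0 0 0 0 0 0")

```text
time_s: 2.72
tool_pos: [0.4931, 0.0035, 0.2286]
orientation: [0.08, 0.997, 0.0, 0.0]
contact_force: [-6.5, 0.2, -3.2]
finger_gap: 0.0185
finger_force: 59.7
```

```bash
python3 -c "
from h import *
to([.5405,.276,.226])
a=snap('top')['pixels'][120:230,150:350];b=snap('scene')['pixels'][150:340,180:370]
cv2.imwrite('pics/c.png',np.vstack([cv2.resize(a,(500,275)),cv2.resize(b,(500,325))])[:,:,::-1])"
```

```text
t 2.7167 tcp [0.4931 0.0035 0.2286] F [-6.5  0.2 -3.2] gap 0.0185 ff 59.7 q [ 0.01  0.2  -0.06  1.31 -0.    0.17]
shift(tool mm) [ -3.4 276.6   2.6] turn [0.0001 0.0006 0.0008]
```

View pics/c.png

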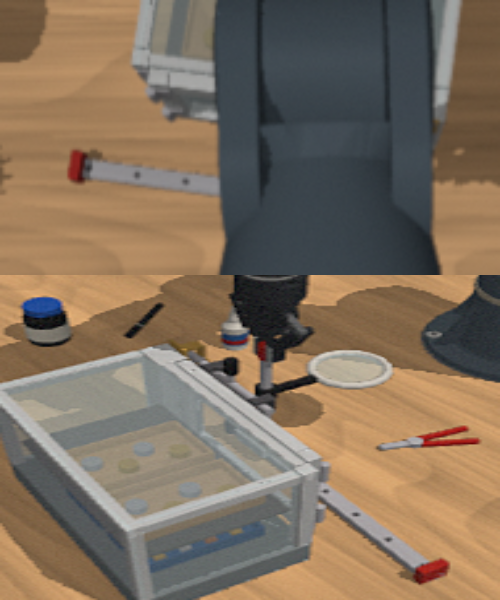

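The fingers hold the red knob: the gap is 18.5 mm at 60 N, and the scene crop shows red between the pads at about (262,350). Now I'll slide it along the rail.

Emit:
apply_moves(rows="10 -1 12 0 0 0 0;10 -1 25 0 0 0 0;10 0 25 0 0 0 0;10 0 25 0 0 0 0;10 0 25 0 0 0 0;10 0 25 0 0 0 0;10 0 25 0 0 0 0;10 0 25 0 0 0 0")

```text
time_s: 3.48
tool_pos: [0.5224, 0.1894, 0.2286]
orientation: [0.079, 0.997, 0.0, -0.002]
contact_force: [-24.3, 0.2, 8.5]
finger_gap: 0.0183
finger_force: 61.3
```

Emit:
apply_moves(rows="10 0 25 0 0 0 0;10 0 20 0 0 0 0;10 0 15 0 0 0 0;10 0 10 0 0 0 0;10 0 8 0 0 0 0;10 0 0 0 0 0 0")

```text
time_s: 3.98
tool_pos: [0.5346, 0.2675, 0.2286]
orientation: [0.078, 0.997, 0.001, -0.002]
contact_force: [-28.0, 7.0, 6.1]
finger_gap: 0.0186
finger_force: 61.3
```

```bash
python3 -c "
from h import *
to([.5405,.276,.226])"
```

```text
t 3.9833 tcp [0.5346 0.2675 0.2286] F [-28.    7.    6.1] gap 0.0186 ff 61.3 q [0.46 0.42 0.25 1.4  0.   0.62]
shift(tool mm) [-4.5  9.4  2.6] turn [ 0.0021 -0.0045  0.0036]
```

Emit:
apply_moves(rows="10 2 0 0 0 0 0;10 2 0 0 0 0 0;10 0 4 0 0 0 0;10 0 0 0 0 0 0")

```text
time_s: 4.32
tool_pos: [0.5346, 0.27, 0.2286]
orientation: [0.08, 0.997, 0.001, 0.001]
contact_force: [0.5, 1.0, 2.2]
finger_gap: 0.0182
finger_force: 61.3
```

Emit:
apply_moves(rows="10 0 4 0 0 0 0;10 0 4 0 0 0 0;10 0 0 0 0 0 0")

```text
time_s: 4.57
tool_pos: [0.5359, 0.2782, 0.2286]
orientation: [0.08, 0.997, 0.001, 0.001]
contact_force: [-0.3, 1.8, 7.9]
finger_gap: 0.0186
finger_force: 61.9
```

Emit:
apply_moves(rows="10 0 4 0 0 0 0;10 0 0 0 0 0 0")

```text
time_s: 4.73
tool_pos: [0.5365, 0.2821, 0.2285]
orientation: [0.08, 0.997, 0.001, 0.001]
contact_force: [-1.2, 1.3, 7.4]
finger_gap: 0.0183
finger_force: 61.9
```

Emit:
apply_moves(rows="10 0 3 0 0 0 0;10 0 0 0 0 0 0")

```text
time_s: 4.9
tool_pos: [0.5369, 0.285, 0.2286]
orientation: [0.08, 0.997, 0.001, 0.001]
contact_force: [-0.7, 0.5, 8.1]
finger_gap: 0.018
finger_force: 61.9
```

Emit:
apply_moves(rows="10 0 3 0 0 0 0;10 0 0 0 0 0 0")

```text
time_s: 5.07
tool_pos: [0.5373, 0.2874, 0.2286]
orientation: [0.08, 0.997, 0.0, 0.001]
contact_force: [-2.2, -2.7, 8.5]
finger_gap: 0.0182
finger_force: 62.2
```

```bash
python3 -c "
from h import *
to([.5405,.276,.226])
a=snap('top')['pixels'][140:230,150:300];b=snap('scene')['pixels'][230:350,260:410]
cv2.imwrite('pics/d.png',np.hstack([cv2.resize(a,(400,240)),cv2.resize(b,(400,320))[:240*0+320][40:280]])[:,:,::-1])"
```

```text
t 5.0667 tcp [0.5373 0.2874 0.2286] F [-2.2 -2.7  8.5] gap 0.0182 ff 62.2 q [ 0.49  0.45  0.28  1.41 -0.    0.65]
shift(tool mm) [ -5.  -10.7   2.6] turn [0.0005 0.0017 0.0006]
```

View pics/d.png

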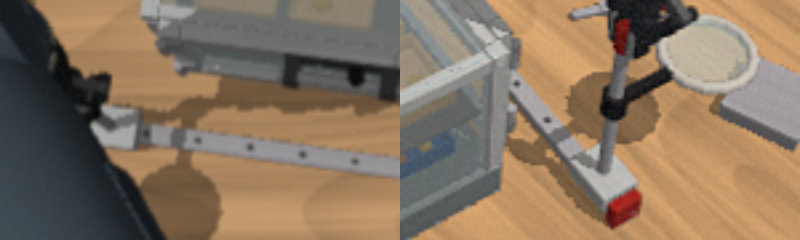

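The carriage looks to be at the red stop (at (625,208) in the right-hand crop) and the push force is rising. I'll push a bit more to confirm.

Emit:
apply_moves(rows="10 0 3 0 0 0 0;10 0 2 0 0 0 0;10 0 0 0 0 0 0")

```text
time_s: 5.42
tool_pos: [0.5374, 0.288, 0.2285]
orientation: [0.081, 0.997, -0.004, 0.001]
contact_force: [-9.7, -36.9, 19.1]
finger_gap: 0.0185
finger_force: 63.7
```

Emit:
apply_moves(rows="10 0 -4 0 0 0 0;10 0 0 0 0 0 0;40 0 0 0 0 0 0;50 0 0 0 0 0 0;50 0 0 -20 0 0 0;50 0 0 -35 0 0 0;50 0 0 -35 0 0 0;50 0 0 0 0 0 0")

```text
time_s: 6.08
tool_pos: [0.5383, 0.2892, 0.3243]
orientation: [0.08, 0.997, 0.003, 0.004]
contact_force: [0.2, 0.2, 0.4]
finger_gap: 0.0503
finger_force: 0.0
```

```bash
python3 -c "
from h import *
to([.548,.0062,.228])"
```

```text
t 6.0833 tcp [0.5383 0.2892 0.3243] F [0.2 0.2 0.4] gap 0.0503 ff 0.0 q [0.49 0.47 0.57 1.66 0.   0.65]
shift(tool mm) [ -53.8 -278.4   95.1] turn [0.0059 0.0073 0.001 ]
```

Emit:
apply_moves(rows="50 -7 -35 0 0.006 0.007 0;50 -7 -35 0 0 0 0;50 -7 -35 0 0 0 0;50 -7 -35 0 0 0 0;50 -7 -35 0 0 0 0;50 -7 -35 0 0 0 0;50 -7 -35 0 0 0 0;50 -5 -33 0 0 0 0")

```text
time_s: 6.75
tool_pos: [0.5462, 0.0034, 0.3187]
orientation: [0.08, 0.997, -0.003, -0.003]
contact_force: [1.2, 0.4, 0.4]
finger_gap: 0.0498
finger_force: 0.0
```

Emit:
apply_moves(rows="50 0 0 0 0 0 0;50 0 0 0 0 0 0")

```text
time_s: 6.92
tool_pos: [0.5463, 0.0038, 0.3187]
orientation: [0.081, 0.997, -0.003, -0.003]
contact_force: [-0.7, -0.1, -0.1]
finger_gap: 0.05
finger_force: 0.0
```

```bash
python3 -c "
from h import *
to([.548,.0062,.228])
s=snap('scene');hsv=cv2.cvtColor(s['pixels'],cv2.COLOR_RGB2HSV)
m=(((hsv[...,0]<6)|(hsv[...,0]>174))&(hsv[...,1]>170)&(hsv[...,2]>80)).astype('uint8')
k,l,st,c=cv2.connectedComponentsWithStats(m)
for i in range(1,k):
  if st[i,4]>15 and c[i][1]>110:print(c[i],st[i],onz(s,[c[i]],.243)[0])
cv2.imwrite('pics/e.png',cv2.resize(s['pixels'][150:340,200:390],(600,600),interpolation=cv2.INTER_CUBIC)[:,:,::-1])"
```

```text
t 6.9167 tcp [0.5463 0.0038 0.3187] F [-0.7 -0.1 -0.1] gap 0.05 ff 0.0 q [ 0.01  0.33  0.34  1.59 -0.    0.17]
shift(tool mm) [-1.9  3.1 90.6] turn [-0.0056 -0.0064 -0.002 ]
[349.66949153 245.03389831] [339 238  23  12 118] [0.4958764  0.26697707 0.243     ]
[344.1097561  258.20731707] [340 252   9  14  82] [0.5389003  0.28755905 0.243     ]
[343.64356436 322.47524752] [338 316  12  14 101] [0.67258007 0.4082044  0.243     ]
```

View pics/e.png

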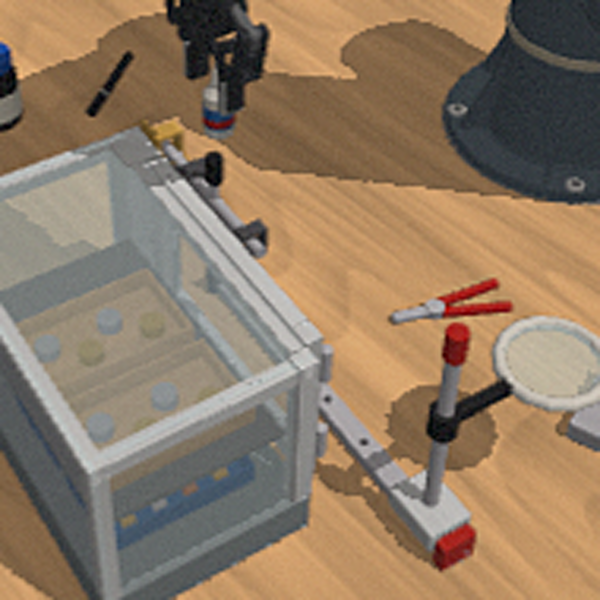

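The magnifier stands against the red stop (crop (455,545)). The bolt knob is free at crop (210,170), and the gripper is above it. Descend and grip.

Emit:
apply_moves(rows="50 -1 3 0 -0.006 -0.006 -0.002;50 0 0 35 0 0 0;50 0 0 35 0 0 0;50 0 0 20 0 0 0;50 0 0 0 0 0 0;8 0 0 0 0 0 0;8 0 0 0 0 0 0;8 0 0 0 0 0 0", squeeze=60)

```text
time_s: 7.63
tool_pos: [0.5484, 0.0084, 0.2304]
orientation: [0.078, 0.997, 0.0, 0.001]
contact_force: [-0.3, 1.1, 13.9]
finger_gap: 0.0148
finger_force: 60.2
```

Emit:
apply_moves(rows="8 0 0 0 0 0 0;8 0 0 0 0 0 0;8 0 0 0 0 0 0")

```text
time_s: 7.88
tool_pos: [0.5485, 0.0083, 0.2304]
orientation: [0.079, 0.997, 0.0, 0.001]
contact_force: [-0.5, 0.5, 5.4]
finger_gap: 0.0153
finger_force: 58.4
```

```bash
python3 -c "
from h import *
to([.548,.0062,.228])
print(env.state()['joint_efforts'].round(1))"
```

```text
t 7.8833 tcp [0.5485 0.0083 0.2304] F [-0.5  0.5  5.4] gap 0.0153 ff 58.4 q [0.01 0.31 0.09 1.35 0.   0.17]
shift(tool mm) [ 0.2 -2.1  2.4] turn [0.0011 0.0023 0.0031]
[ -0.9 -74.4  46.7  -0.2  -0.4   0. ]
```

Emit:
apply_moves(rows="8 0 0 -3 0 0 0;8 0 0 -3 0 0 0;8 0 0 -2 0 0 0;8 0 0 0 0 0 0;8 0 0 0 0 0 0")

```text
time_s: 8.3
tool_pos: [0.5477, 0.0079, 0.2368]
orientation: [0.079, 0.997, 0.0, -0.0]
contact_force: [1.4, 1.7, -1.3]
finger_gap: 0.015
finger_force: 58.5
```

Emit:
apply_moves(rows="8 0 0 -1 0 0 0;8 0 0 -1 0 0 0;8 0 0 0 0 0 0;8 0 0 0 0 0 0")

```text
time_s: 8.63
tool_pos: [0.5474, 0.0079, 0.2384]
orientation: [0.079, 0.997, 0.0, -0.0]
contact_force: [2.0, 1.0, 0.4]
finger_gap: 0.0149
finger_force: 58.5
```

Lifted by 8.0 mm with no end-stop load. Now I'll draw it along the gate, slowly at first.

Emit:
apply_moves(rows="8 0 3 0 0 0 0;8 0 3 0 0 0 0;8 0 3 0 0 0 0;8 0 0 0 0 0 0")

```text
time_s: 8.97
tool_pos: [0.5489, 0.0174, 0.2383]
orientation: [0.079, 0.997, 0.0, -0.001]
contact_force: [2.7, 0.7, -1.2]
finger_gap: 0.015
finger_force: 58.6
```

Emit:
apply_moves(rows="8 0 6 0 0 0 0;8 0 6 0 0 0 0;8 0 6 0 0 0 0;8 0 6 0 0 0 0;8 0 5 0 0 0 0;8 0 3 0 0 0 0;8 0 0 0 0 0 0")

```text
time_s: 9.55
tool_pos: [0.554, 0.0493, 0.2384]
orientation: [0.078, 0.997, 0.0, -0.0]
contact_force: [2.4, 0.6, -1.7]
finger_gap: 0.0149
finger_force: 58.7
```

Emit:
apply_moves(rows="8 0 3 0 0 0 0;8 0 0 0 0 0 0")

```text
time_s: 9.72
tool_pos: [0.5543, 0.0516, 0.2384]
orientation: [0.079, 0.997, 0.0, -0.001]
contact_force: [2.4, 0.5, -1.8]
finger_gap: 0.0151
finger_force: 58.9
```

Emit:
apply_moves(rows="8 0 2 0 0 0 0;8 0 0 0 0 0 0")

```text
time_s: 9.88
tool_pos: [0.554, 0.052, 0.2382]
orientation: [0.079, 0.997, -0.001, -0.001]
contact_force: [-3.3, -11.8, -1.7]
finger_gap: 0.0152
finger_force: 59.2
```

Emit:
apply_moves(rows="8 0 2 0 0 0 0;8 0 0 0 0 0 0")

```text
time_s: 10.05
tool_pos: [0.5536, 0.0524, 0.2378]
orientation: [0.08, 0.997, -0.003, -0.002]
contact_force: [-8.1, -24.4, -1.3]
finger_gap: 0.0149
finger_force: 59.6
```

The bolt is at its stop: it drew about 44 mm after the grip and the force rose to 24 N. I'll ease off a little, then swing on the arc about the hinge.

Emit:
apply_moves(rows="8 0 -2 0 0 0 0;8 4 1 0 0 0 0.0262;8 8 2.1 0 0 0 0.0524;8 8 2.1 0 0 0 0.0524;8 8 2.1 0 0 0 0.0524;8 0 0 0 0 0 0")

```text
time_s: 10.55
tool_pos: [0.5275, 0.0662, 0.2384]
orientation: [0.172, 0.985, -0.001, -0.001]
contact_force: [-1.9, -9.4, -0.0]
finger_gap: 0.0149
finger_force: 59.5
```

```bash
cat >> h.py <<'E'
def gate(yaw0=81.2,H=(.6141,.1994)):
    st=env.state(); v=np.array(H)-st['tool_pos'][:2]
    a0=np.degrees(np.arctan2(.155*np.sin(np.radians(yaw0))-.036*np.cos(np.radians(yaw0)+np.pi/2)*0,1)) if 0 else None
    # direction knob->hinge at gate shut
    t=np.radians(yaw0); yh=np.array([np.cos(t),np.sin(t)]); xh=np.array([np.sin(t),-np.cos(t)])
    w=.036*xh+.155*yh
    th=np.arctan2(w[1],w[0])-np.arctan2(v[1],v[0])
    M=Ro.from_quat(st['orientation']).as_matrix(); ty=np.degrees(np.arctan2(M[1,1],M[0,1]))
    print('t',st['time_s'],'gate deg',np.degrees(th).round(2),'r',np.hypot(*v).round(4),'nominal',np.hypot(*w).round(4),'tool yaw turn',round(yaw0-ty,2),'F tool',(M.T@st['contact_force']).round(1),'z',st['tool_pos'][2].round(4),'gap',round(st['finger_gap'],4))
E
python3 -c "
from h import *
gate()"
```

```text
t 10.55 gate deg 11.16 r 0.1589 nominal 0.1591 tool yaw turn 10.98 F tool [-1.4 -9.5  0.1] z 0.2384 gap 0.0149
```

Emit:
apply_moves(rows="8 4 1 0 0 0 0.0262;8 8 2.1 0 0 0 0.0524;8 8 2.1 0 0 0 0.0524;8 8 2.1 0 0 0 0.0524;8 8 2.1 0 0 0 0.0524;8 8 2.1 0 0 0 0.0524;8 5 1.3 0 0 0 0.0325;8 0 0 0 0 0 0")

```text
time_s: 11.22
tool_pos: [0.4906, 0.1003, 0.2385]
orientation: [0.326, 0.945, -0.001, -0.001]
contact_force: [-1.8, -6.4, -1.7]
finger_gap: 0.015
finger_force: 59.6
```

```bash
python3 -c "
from h import *
gate()
s=snap('scene')
cv2.imwrite('pics/f.png',cv2.resize(s['pixels'][150:340,200:390],(600,600),interpolation=cv2.INTER_CUBIC)[:,:,::-1])
cv2.imwrite('pics/g.png',snap('top')['pixels'][:,:,::-1])"
```

```text
t 11.2167 gate deg 29.39 r 0.1583 nominal 0.1591 tool yaw turn 29.22 F tool [-2.5 -6.1  1.7] z 0.2385 gap 0.015
```

View pics/f.png

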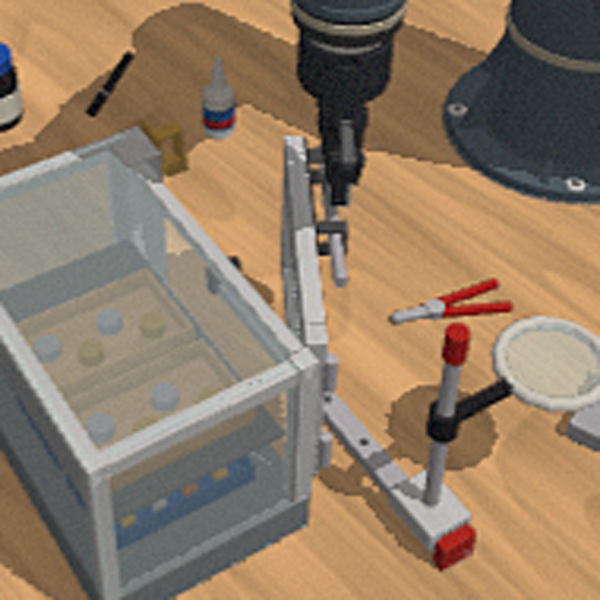

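View pics/g.png

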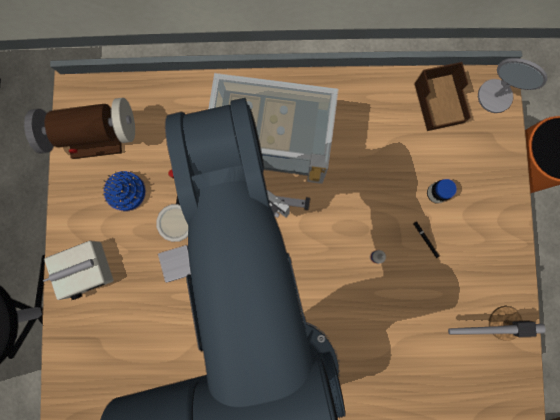

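The gate stands open (its edge at crop f (290,138)), held by the knob. The magnifier is at its stop and the other things haven't moved. I'll nudge it 0.6° more, let it settle, check and hand in.

Emit:
apply_moves(rows="8 1.6 0.4 0 0 0 0.0105;8 0 0 0 0 0 0;8 0 0 0 0 0 0;8 0 0 0 0 0 0;8 0 0 0 0 0 0;8 0 0 0 0 0 0")

```text
time_s: 11.82
tool_pos: [0.4902, 0.1009, 0.2383]
orientation: [0.33, 0.944, -0.001, -0.001]
contact_force: [-2.6, -6.2, -0.8]
finger_gap: 0.0154
finger_force: 59.6
```

```bash
python3 -c "
from h import *
gate(); s=snap('scene')
p=onz(s,[(200+286*.3167,150+138*.3167),(200+303*.3167,150+138*.3167)],.222);print(p)
for q in p:
  v=np.array([.6141,.1994])-q[:2]; print(np.hypot(*v),81.2-np.degrees(np.arctan2(v[1],v[0])))
gate();print(np.abs(env.state()['joint_vel']).max())"
```

```text
t 11.8167 gate deg 29.64 r 0.1583 nominal 0.1591 tool yaw turn 29.69 F tool [-1.9 -6.5  0.8] z 0.2383 gap 0.0154
[[0.45574558 0.00294782 0.222     ]
 [0.44373283 0.01325013 0.222     ]]
0.2523283256127033 30.07128284686125
0.25234252414626956 33.665220248286786
t 11.8667 gate deg 29.64 r 0.1583 nominal 0.1591 tool yaw turn 29.7 F tool [-3.8 -6.2  0.9] z 0.2383 gap 0.015
0.0015129971052884367
```

```bash
python3 -c "
from rig import env
print(env.hand_in())"
```

```text
the job is handed in; nothing more can be done
None
```

The job is handed in: the magnifier is hard against the red stop, the bolt is fully drawn, and the gripper is holding the gate steady at about 30° (29.6° from the arm, about 30° in the picture); the other bench items look unmoved.

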